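# Let down the gate spring reel by its pawl

### The job

Two ratchet reels that keep the mesh gate's springs wound are bolted to the shelf. On the larger one, lift the pawl clear of its toothed wheel by the crossbar handle, hold it up until the drum has run all the way back to its stop, then drop the pawl fully back into the teeth and let go. Leave the smaller reel wound as it is.

Things in the scene. Friction and masses are not known exactly. Their poses are not given: they have to be found in the camera images.
- big_handle (a point): Centre of the level round crossbar handle (14 mm thick, 50 mm long, 195 mm above the shelf) on the LARGER reel's pawl. The frame turns with the pawl; pawl down: x level, along the pawl arm from handle to hinge; y along the bar; z up. The hinge axis is parallel to the bar, then 138 mm along +x and 45 mm below it. Pawl arm: 15 mm wide, its top 28 mm below the bar's centre, joined to it by a 10 mm stem.
- big_pawl (a joint): Pawl of the larger reel, rad: 0 down, fully in the teeth; grows as the handle is lifted, up to 0.7. The claw clears the tooth tips above about 0.15 (handle about 20 mm up). It turns freely and falls shut by its own weight (about 0.3 kg); lifting takes a few newtons.
- big_drum (a joint): Drum of the larger reel, rad: 0 fully run back, its radial peg resting on the stop block; wound between 1.1 and 2.5 at the start, held by the pawl in one of 10 teeth. With the pawl held clear its own spring turns it back to 0 within 3 s; if the pawl comes down early the next tooth catches it.
- small_drum (a joint): Drum of the smaller reel, rad: wound between 1.1 and 2.5 at the start, 0 if run back. It must stay wound.
- big_reel: The LARGER ratchet reel, fixed, on a grey 250 x 150 mm base; origin under the base's centre, z up. With the pawl down the bar's centre is at x -38, y 34, z 195 mm. Drum axis along y, 85 mm up; toothed wheel 124 mm across, 16 mm thick, its top 147 mm up under the pawl; hinge fork at x 100, 160 mm up. Nothing on it stands above the bar.
- small_reel: The SMALLER reel, fixed, alike but 0.64 times the size (base 160 x 96 mm, its pawl's bar 125 mm up); leave it alone. Origin under its base's centre. The reels may stand either way round, left or right.

How it is judged:
On the way, in this order (a step that is already met when the one before it is completed fails the run):
1. the larger reel's pawl is lifted (value of joint big_pawl above 0.1 rad), for 0.05 s.
2. its drum has run back to the stop with the pawl still up (value of joint big_drum below 0.08 rad and value of joint big_pawl above 0.1 rad), for 0.1 s.
At the end, for the whole second after the job is handed in: The larger reel's drum is back at its stop (within 0.08 rad), its pawl is down in the teeth again (within 0.05 rad), and the smaller reel's drum is still wound (above 1.0 rad) (value of joint big_drum below 0.08 rad and value of joint big_pawl below 0.05 rad and value of joint small_drum above 1 rad); the robot touches nothing.
It also fails if it takes over 38 s, if anything falls off the work surface, if the arm or the gripper's body presses on something with over 40 N, if the wrist force passes 120 N, or if a joint passes its speed limit or range.

### The arm

A 6-joint arm with a two-finger parallel gripper is mounted at the origin on the work surface. World frame = base frame: x ahead of the robot, y to its left, z up, the work surface at z = 0. Lengths are in m, angles in rad, forces in N, time in s.
With the tool pointing down it reaches from about 0.275 to 0.75 m from the base axis. Payload 10.2 kg.
Tool frame: the origin (TCP) lies midway between the tips of the shut fingers; the grasp point (between the pads) lies 19 mm behind it (env.hold_point_z is the distance from the TCP to the grasp point, in m); x points along the fingers, z is the direction in which the jaws open and shut, and the axes are right-handed (so a half turn about x gives the same grasp; the last joint's range is limited). The gripper opens to 85 mm and grips with 20 to 120 N. Pads are 22 mm wide; open, the fingers measure 114 mm over their backs; the gripper's body (76 mm by 85 mm) begins 54 mm behind the grasp point. The pads swing forward as they close: fully open they stand 13 mm farther back than shut.
Start: joints at [-1.549, 0.313, 1.498, -0, 1.331, -0.223], TCP at [0.127, -0.509, 0.197] pointing down, gripper open.
Joint ranges: [-2.94, 2.94], [-0.97, 2.17], [0.19, 2.56], [-1.23, 4.37], [0.02, 3.11], [-2.88, 2.88]. Speed limits (rad/s): [2.39, 2.39, 3.01, 3.14, 3.14, 3.14].

### API

Orientations are given as a unit quaternion [x, y, z, w].
In Python, from bench import env, kinematics, monitor, eyes, job gives the robot as it stands. The module is installed in compiled form; this text tells all that it offers. Calls block until the motion is done:
- env.reach(position, orientation): joint-space move of the TCP to a pose.
- env.movel(position, velocity=0.15, frame=None, guard=None): straight line of the TCP; frame=None keeps the orientation; velocity is the mean speed in m/s. With guard (N) it stops when the force on the tool has changed by that much, and returns True; else False.
- env.set_joints(angles): joint-space move.
- env.release() and env.close_gripper(effort=None): open the fingers fully, or close them until they stop; effort is the grip in N (None keeps the last).
- env.hold(seconds).
- kinematics.ik(position, orientation): joint angles nearest the present ones, or None.
- monitor.sense(): the state.
- eyes.grab_frame(name): name is "scene" or "top"; returns a dict with "frame" (384x512x3 uint8, red, green, blue), "mtx" (3x3 intrinsics, pixels), "view" (4x4, takes a point from world to camera coordinates). Camera axes: x right, y down, z forward; pixel columns grow to the right and rows downward; lengths in m; the calibration is good to about 2 mm. A picture is of the moment at which its call begins. There is no depth.
A pose or a line that the arm cannot do raises env.MotionError and nothing moves.
- job.hand_in(): hands the job in, once; it reports no verdict.
The state is a dict: "clock": time; "joints": joint angles; "qvel": joint speeds; "joint_efforts": joint torques, N m; "position": TCP position; "ee_rot": TCP orientation; "contact_force": force on the tool from outside, world axes, zero at the start; "ft_torque": the same for the moment, N m; "finger_gap": opening from 0.0 (shut) to 1.0 (fully open).
Only numpy, scipy, OpenCV 4.12 (cv2) and the standard library are available. Lean on these libraries where they do the work, as an engineer would, in place of code of your own. Each camera call takes 0.05 s, during which the arm holds its last target.

## Working session

There is one attempt and no reset: what is moved stays moved. The work goes in short steps, each a Python script; the robot and the scene stay as the last script left them, time stands still between calls to the robot, and variables do not carry over. Pictures are saved under pics/ and viewed, and the job is handed in when it is done.

```bash
mkdir -p pics; python3 - <<'E'
from bench import env, kinematics, monitor, eyes, job
import cv2,numpy as np
for n in ("scene","top"):
    f=eyes.grab_frame(n); cv2.imwrite(f"pics/{n}0.png",f["frame"][:,:,::-1]); np.savez(f"{n}0.npz",**f)
    print(n,f["mtx"].round(1).tolist(),f["view"].round(3).tolist())
s=monitor.sense();print(s["clock"],s["ee_rot"],s["contact_force"])
E
```

```text
scene [[490.5, 0.0, 257.2], [0.0, 490.5, 185.5], [0.0, 0.0, 1.0]] [[-0.259, 0.966, -0.012, 0.16], [0.795, 0.206, -0.57, -0.399], [-0.549, -0.157, -0.821, 1.232], [0.0, 0.0, 0.0, 1.0]]
top [[390.3, 0.0, 259.1], [0.0, 390.3, 187.0], [0.0, 0.0, 1.0]] [[0.012, -1.0, 0.022, -0.011], [-0.985, -0.016, -0.175, 0.617], [0.175, -0.019, -0.984, 0.727], [0.0, 0.0, 0.0, 1.0]]
0.1 [ 0.43553038  0.55755254 -0.43491217  0.55704565] [ 0.05557842 -0.36588057  0.38400225]
```

View pics/scene0.png

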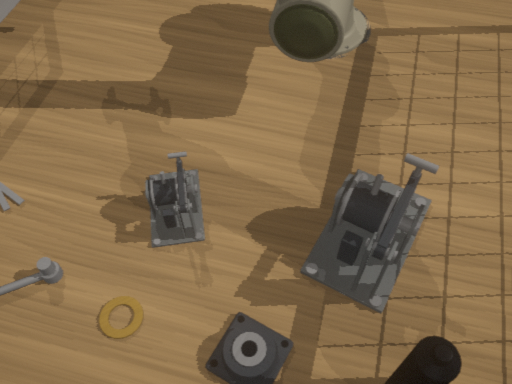

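View pics/top0.png

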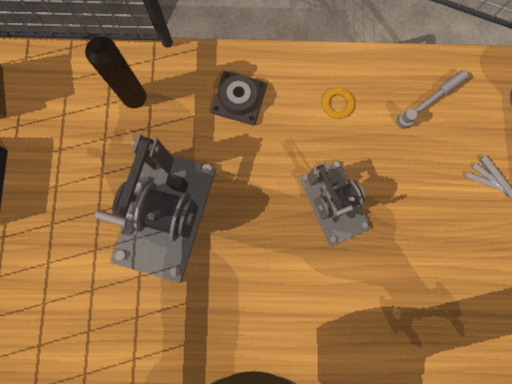

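The larger reel is at scene (370,235) / top (160,215), with its crossbar at about scene (420,164) and top (111,218). The smaller reel is at scene (175,205) / top (337,200). I'll zoom in to pin the bar ends.

```bash
python3 - <<'E'
import cv2,numpy as np
a=cv2.imread("pics/scene0.png")[145:315,295:445]; b=cv2.imread("pics/top0.png")[125:285,85:225]
a=cv2.resize(a,None,fx=3.4,fy=3.4,interpolation=2)[:, :400*2]
b=cv2.resize(b,None,fx=3.4,fy=3.4,interpolation=2)
cv2.imwrite("pics/ca.png",cv2.convertScaleAbs(a,alpha=1.6)); cv2.imwrite("pics/cb.png",cv2.convertScaleAbs(b,alpha=1.6))
E
```

```text
(no output)
```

View pics/ca.png

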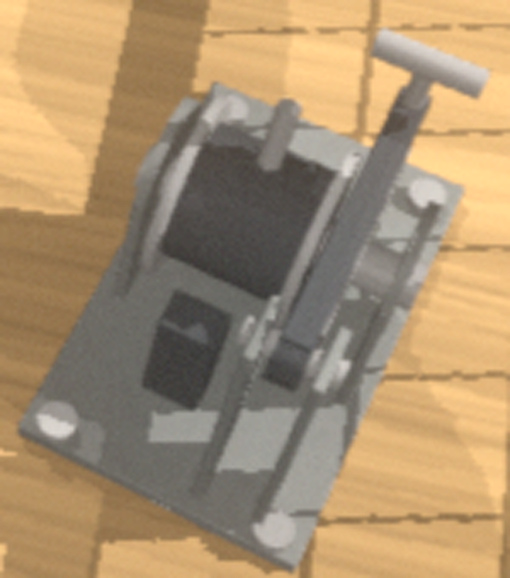

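View pics/cb.png

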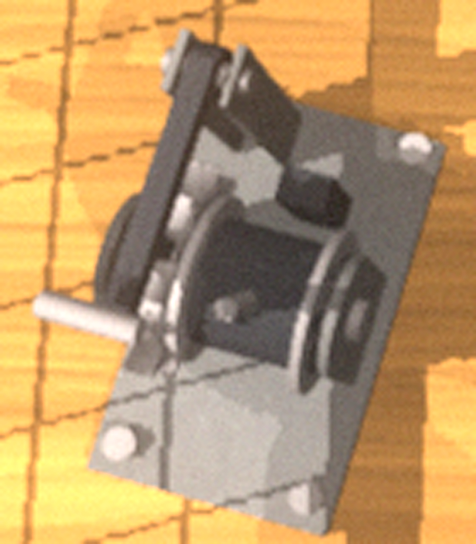

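Scene crop: the bar runs (380,42) to (482,84), with the hinge near (290,360). Top crop: the bar runs (38,304) to (137,330), with the hinge near (205,65). Next I'll triangulate and check against the z = 195 plane and the base corners.

```bash
cat > h.py <<'E'
import numpy as np,cv2
S=dict(np.load("scene0.npz"));T=dict(np.load("top0.npz"))
def ray(c,p):
    R=c["view"][:3,:3];o=-R.T@c["view"][:3,3];d=R.T@np.linalg.inv(c["mtx"])@[p[0],p[1],1];return o,d/np.linalg.norm(d)
def plane(c,p,z): o,d=ray(c,p);return o+d*(z-o[2])/d[2]
def tri(p,q):
    P=[c["mtx"]@c["view"][:3] for c in(S,T)]
    X=cv2.triangulatePoints(P[0],P[1],np.array(p,float).reshape(2,1),np.array(q,float).reshape(2,1));return (X[:3]/X[3]).ravel()
def proj(c,X):
    x=c["mtx"]@(c["view"][:3]@np.append(X,1));return x[:2]/x[2]
E
python3 - <<'E'
from h import *
s=lambda x,y:(295+x/3.4-.35,145+y/3.4-.35); t=lambda x,y:(85+x/3.4-.35,125+y/3.4-.35)
np.set_printoptions(precision=4,suppress=True)
print("ends",tri(s(380,42),t(137,330)),tri(s(482,84),t(38,304)), "mid",tri(s(431,63),t(87.5,317)))
print("z195 scene",plane(S,s(431,63),.195),"top",plane(T,t(87.5,317),.195))
# base corners top: BL(90,466) BR(325,533) TR(443,148); scene: left(22,430) bottom(293,567) right(462,187)
for n,p in (("T",t(90,466)),("T",t(325,533)),("T",t(443,148)),):print(n,plane(T,p,.012))
for p in (s(22,430),s(293,567),s(462,187)):print("S",plane(S,p,.012))
E
```

```text
ends [0.5321 0.2143 0.1952] [0.5439 0.2605 0.1948] mid [0.538  0.2375 0.1949]
z195 scene [0.5382 0.2372 0.195 ] top [0.5379 0.2379 0.195 ]
T [0.4658 0.295  0.012 ]
T [0.4284 0.1536 0.012 ]
T [0.6635 0.0912 0.012 ]
S [0.671  0.0922 0.012 ]
S [0.7079 0.2323 0.012 ]
S [0.4673 0.2961 0.012 ]
```

The two views agree to within 1 mm: the bar is at (0.538, 0.2375, 0.195), and the reel's x axis is at about -14.5°. I'll check IK for the whole plan before moving.

```bash
cat >> h.py <<'E'
from scipy.spatial.transform import Rotation as Ro
a=np.radians(-14.5); ex=np.array([np.cos(a),np.sin(a),0]); ey=np.array([-np.sin(a),np.cos(a),0]); ez=np.array([0,0,1.])
bar=np.array([.538,.2375,.195])
def pose(th,off=-.017,flip=1,up=0.,tilt=None):
    """TCP pose for pawl angle th; off: TCP relative to bar along (turned) z"""
    tl=th if tilt is None else tilt
    c,s=np.cos(th),np.sin(th)
    b=bar+ex*(.138-.138*c+.045*s)+ez*(.045*c+.138*s-.045)
    z=np.cos(tl)*ez+np.sin(tl)*ex; x=np.cos(tl)*ex-np.sin(tl)*ez
    tx=-z; tz=flip*x; ty=np.cross(tz,tx)
    return b+z*off+ez*up, Ro.from_matrix(np.c_[tx,ty,tz]).as_quat()
E
python3 - <<'E'
from h import *
from bench import env, kinematics, monitor
np.set_printoptions(precision=3,suppress=True)
for f in(1,-1):
    for th,up in((0,.12),(0,0),(.15,0),(.3,0)):
        q=kinematics.ik(*pose(th,flip=f,up=up));print(f,th,up,None if q is None else np.array(q))
E
```

```text
1 0 0.12 [ 0.217  0.416  1.094 -0.     1.632  0.47 ]
1 0 0 [ 0.217  0.466  1.326 -0.     1.349  0.47 ]
1 0.15 0 [0.181 0.545 1.159 0.063 1.574 0.43 ]
1 0.3 0 [0.148 0.646 0.971 0.119 1.801 0.412]
-1 0 0.12 [ 0.217  0.416  1.094  0.     1.632 -2.672]
-1 0 0 [ 0.217  0.466  1.326 -0.     1.349 -2.672]
-1 0.15 0 [ 0.181  0.545  1.159  0.063  1.574 -2.712]
-1 0.3 0 [ 0.148  0.646  0.971  0.119  1.801 -2.729]
```

```bash
python3 - <<'E'
from h import *
from bench import env, kinematics, monitor, eyes
p=np.array(monitor.sense()["position"])
env.movel(p+[0,0,.14],velocity=.25)
env.reach(*pose(0,up=.13))
P,q=pose(0,up=.03)
env.movel(P,velocity=.15,frame=q) 
f0=monitor.sense()
for n in("scene","top"):cv2.imwrite(f"pics/{n}1.png",eyes.grab_frame(n)["frame"][:,:,::-1])
print(f0["clock"],f0["position"],P,f0["contact_force"])
E
python3 -c "
import cv2,numpy as np
a=cv2.imread('pics/scene1.png')[80:320,250:512];b=cv2.imread('pics/top1.png')[90:330,40:302]
cv2.imwrite('pics/c1.png',cv2.resize(cv2.convertScaleAbs(np.hstack([a,b]),alpha=1.5),None,fx=1.5,fy=1.5))"
```

```text
4.6167 [0.53845138 0.23750241 0.20901654] [0.538  0.2375 0.208 ] [ 0.35070383  0.09850329 -0.28135705]
```

View pics/c1.png

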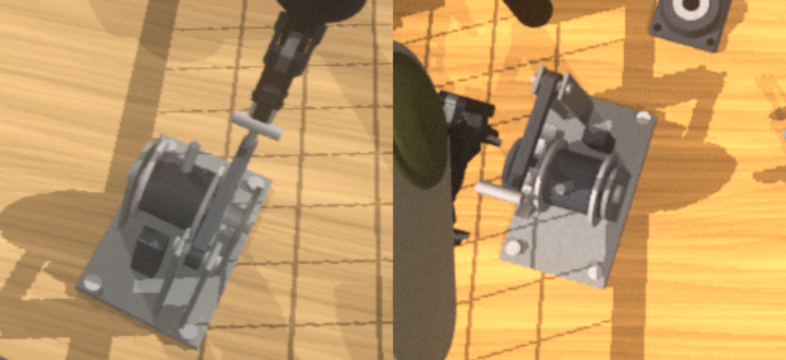

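```bash
python3 - <<'E'
from h import *
np.set_printoptions(precision=1,suppress=True)
P,q=pose(0,up=.03)
for s in(-1,0,1):
  X=P+ex*.05*s+ez*.014*abs(s)
  u,v=proj(S,X),proj(T,X); print(s,u,(u-[250,80])*1.5,v,(v-[40,90])*1.5+[393,0])
print(ray(S,(0,0))[0],ray(T,(0,0))[0])
E
```

```text
-1 [437.1 129.2] [280.7  73.9] [ 93.5 248. ] [473.2 237. ]
0 [423.9 157.8] [260.9 116.7] [107.7 217. ] [494.6 190.5]
1 [415.  176.1] [247.6 144.2] [115.1 185.2] [505.6 142.8]
[1.  0.1 0.8] [0.5 0.  0.8]
```

```bash
python3 -c "
import cv2,numpy as np
a=cv2.imread('pics/scene1.png')[60:210,370:490];b=cv2.imread('pics/top1.png')[140:290,40:160]
cv2.imwrite('pics/c2.png',cv2.resize(cv2.convertScaleAbs(np.hstack([a,b]),alpha=2.5),None,fx=3.3,fy=3.3,interpolation=2))"
```

```text
(no output)
```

View pics/c2.png

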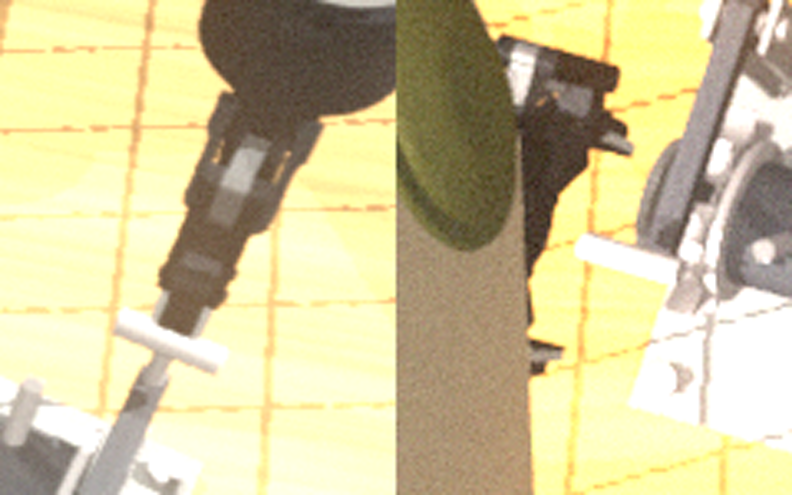

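View pics/scene1.png

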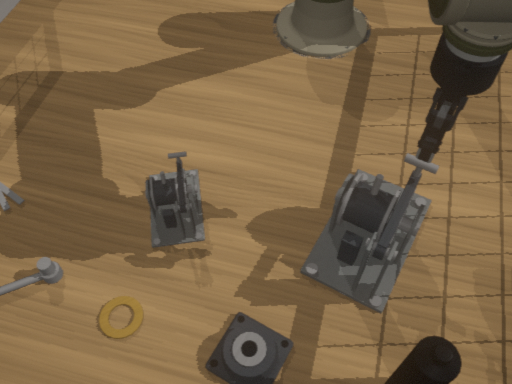

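```bash
python3 - <<'E'
from h import *
from bench import monitor
s=monitor.sense();print(s["position"],s["ee_rot"],s["finger_gap"],Ro.from_quat(s["ee_rot"]).as_matrix().round(3).tolist())
np.set_printoptions(precision=4,suppress=True)
P,q=pose(0,up=.03)
for px in((110.9,185.5),(90.3,247)):
  for w in (0,-.011):
    o,d=ray(T,px); t=((P+ey*w-o)@ey)/(d@ey); X=o+t*d
    print(px,w,X,"along ex",(X-P)@ex,proj(S,X))
E
```

```text
[0.53846649 0.23758508 0.20916694] [ 0.08948288  0.70075939 -0.08900088  0.70214524] 1.0003351230028192 [[0.002, 0.25, 0.968], [0.0, 0.968, -0.25], [-1.0, 0.001, 0.002]]
(110.9, 185.5) 0 [0.5831 0.2258 0.2373] along ex 0.046618453540680956 [418.6352 167.9458]
(110.9, 185.5) -0.011 [0.5783 0.2157 0.2651] along ex 0.04442517242931006 [416.6364 151.3046]
(90.3, 247) 0 [0.4908 0.2497 0.2349] along ex -0.048775651130187433 [439.3777 124.0365]
(90.3, 247) -0.011 [0.4903 0.2385 0.2628] along ex -0.04644548905266675 [437.1087 109.3376]
```

Both views suggest the fingertips are about 35 mm higher than the reported TCP implies. I'll take a fresh pair at rest before going down.

```bash
python3 - <<'E'
from bench import env,eyes,monitor
import cv2,numpy as np
env.hold(.2)
a=eyes.grab_frame("scene");b=eyes.grab_frame("top")
from h import S,T
print(abs(a["view"]-S["view"]).max(),abs(b["view"]-T["view"]).max(),monitor.sense()["clock"])
cv2.imwrite("pics/scene2.png",a["frame"][:,:,::-1]);cv2.imwrite("pics/top2.png",b["frame"][:,:,::-1])
c=np.hstack([a["frame"][60:210,370:490,::-1],b["frame"][140:290,40:160,::-1]])
cv2.imwrite('pics/c3.png',cv2.resize(cv2.convertScaleAbs(c,alpha=2.),None,fx=3.3,fy=3.3,interpolation=2))
E
```

```text
0.0 0.0 5.0167
```

View pics/c3.png

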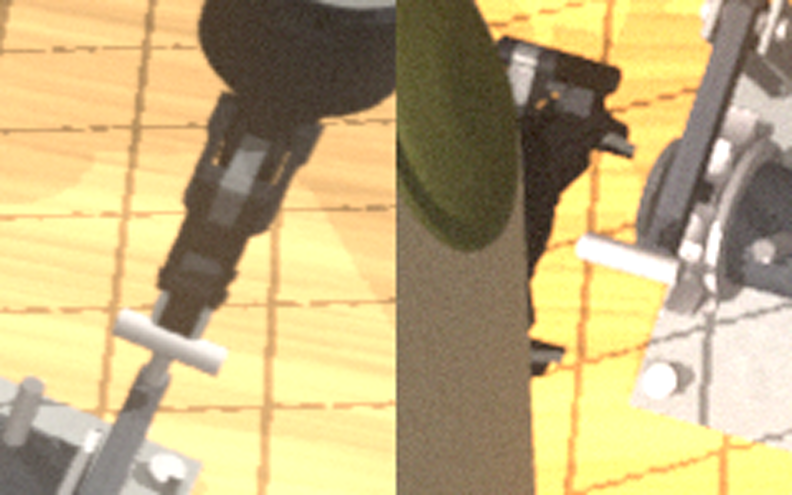

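```bash
python3 - <<'E'
from bench import env,eyes,monitor
import cv2,numpy as np
from h import *
P,q=pose(0,up=.06); env.movel(P,velocity=.15,frame=q)
env.close_gripper(20)
s=monitor.sense();print(s["position"],s["finger_gap"],s["clock"],s["contact_force"])
a=eyes.grab_frame("scene");b=eyes.grab_frame("top")
print("exp TCP scene",(proj(S,s["position"])-[370,60])*3.3,"top",(proj(T,s["position"])-[40,140])*3.3+[396,0])
c=np.hstack([a["frame"][60:210,370:490,::-1],b["frame"][140:290,40:160,::-1]])
cv2.imwrite('pics/c4.png',cv2.resize(cv2.convertScaleAbs(c,alpha=2.),None,fx=3.3,fy=3.3,interpolation=2))
E
```

```text
[0.53798495 0.23752349 0.2379991 ] 0.0047026012868927325 6.1333 [ 0.18944672  0.44162087 -0.60139729]
exp TCP scene [196.39516056 280.105385  ] top [595.52660659 247.69207231]
```

View pics/c4.png

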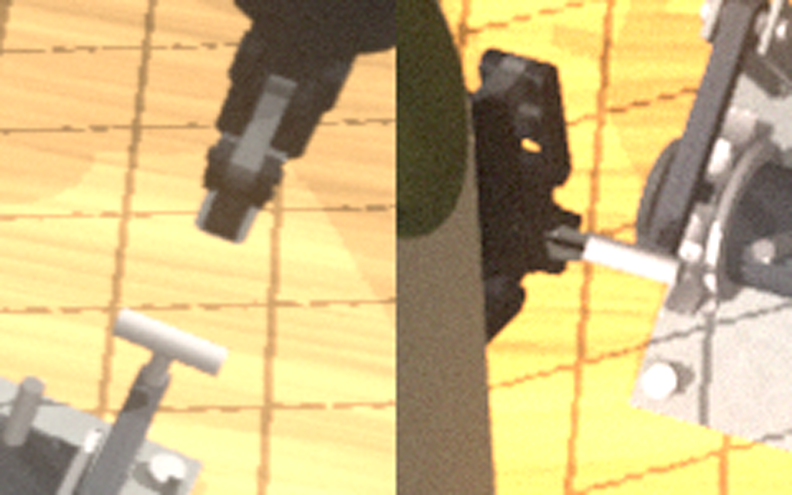

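```bash
python3 - <<'E'
from h import *
s=lambda x,y:(370+x/3.3-.35,60+y/3.3-.35); t=lambda x,y:(40+(x-396)/3.3-.35,140+y/3.3-.35)
P=pose(0,up=.06)[0]
for p,q in ((s(198,233),t(582,243)),(s(198,233),t(580,255)),(s(221,238),t(566,246))):
    X=tri(p,q);r=X-P;print(X.round(4),(r@ex).round(4),(r@ey).round(4),r[2].round(4),(proj(S,X)-p).round(1),(proj(T,X)-q).round(1))
E
```

```text
[0.5377 0.2308 0.2677] 0.0014 -0.0066 0.0297 [ 0.8 -0.1] [ 1.3 -0.1]
[0.533  0.2323 0.2631] -0.0035 -0.0063 0.0251 [ 1.2 -0.2] [ 1.8 -0.2]
[0.5364 0.2399 0.2654] -0.0022 0.0019 0.0274 [ 0.2 -0. ] [ 0.2 -0. ]
```

Triangulated in the two views, the shut tips sit about 27 mm above the reported TCP, with x and y correct. A light guarded touch on top of the bar (z = 0.202) should settle which height is right.

```bash
python3 - <<'E'
from bench import env,monitor
from h import *
P,q=pose(0,up=.03); env.movel(P,velocity=.1,frame=q)
P=P.copy();P[2]=.168
r=env.movel(P,velocity=.03,frame=q,guard=4)
s=monitor.sense();print(r,s["position"],s["contact_force"],s["clock"])
env.movel(np.array(s["position"])+[0,0,.03],velocity=.15)
E
```

```text
False [0.53808382 0.23752979 0.16819744] [-0.6611431  -0.63054678  0.2865031 ] 8.1667
```

No contact even at TCP z 0.168, so the actual tips are higher than reported, as the images said. I'll continue the guarded probe further down.

```bash
python3 - <<'E'
from bench import env,monitor,eyes
from h import *
P,q=pose(0);P=P.copy();P[2]=.170
env.movel(P,velocity=.1,frame=q)
a=eyes.grab_frame("scene");b=eyes.grab_frame("top")
c=np.hstack([a["frame"][60:210,370:490,::-1],b["frame"][140:290,40:160,::-1]])
cv2.imwrite('pics/c5.png',cv2.resize(cv2.convertScaleAbs(c,alpha=2.),None,fx=3.3,fy=3.3,interpolation=2))
print(monitor.sense()["position"],monitor.sense()["clock"])
E
```

```text
[0.53783589 0.23745175 0.16961908] 9.05
```

View pics/c5.png

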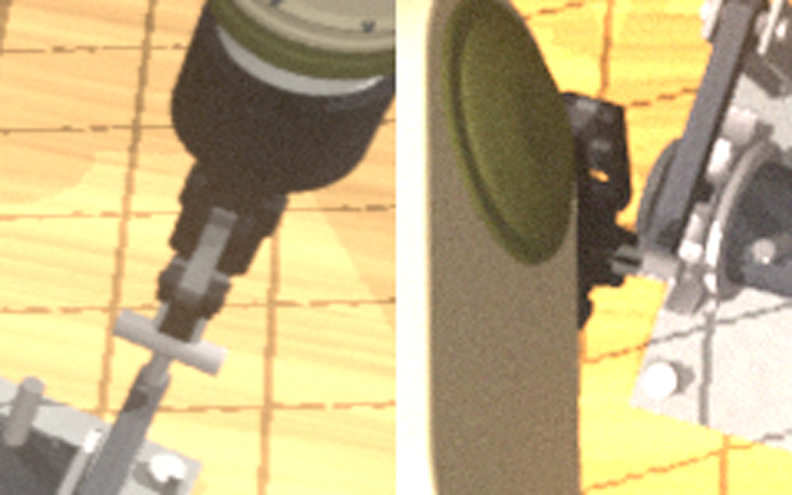

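In c5 the tips end right at the bar's top edge (scene about (185,338) in the crop, top (610,258)), directly over it. A guarded descent should now find contact soon.

```bash
python3 - <<'E'
from bench import env,monitor
from h import *
P,q=pose(0);P=P.copy();P[2]=.150
r=env.movel(P,velocity=.03,frame=q,guard=4)
s=monitor.sense();print(r,s["position"],s["contact_force"],s["clock"])
if r: env.movel(np.array(s["position"])+[0,0,.02],velocity=.15)
print(monitor.sense()["position"])
E
```

```text
True [0.53823167 0.23756369 0.16718731] [-1.11621308 -0.60886126  5.17740638] 9.3583
[0.53850483 0.23762279 0.18734791]
```

The bar's top is touched at TCP z 0.167, so the actual fingertips are 35 mm behind the reported TCP, and the images agree. I'll offset for that: open, straddle the bar, grip and look.

```bash
sed -i 's/off=-.017/off=-.052/' h.py; python3 - <<'E'
from bench import env,monitor,eyes,kinematics
from h import *
print(env.hold_point_z,[kinematics.ik(*pose(t)) is not None for t in (0,.1,.2,.3)])
P,q=pose(0,up=.045)
env.movel(P,velocity=.15,frame=q)
env.release()
P,q=pose(0)
r=env.movel(P,velocity=.08,frame=q,guard=8)
s=monitor.sense();print(r,s["position"],s["contact_force"],s["clock"])
if not r:
    env.close_gripper(30)
    s=monitor.sense();print(s["finger_gap"],s["contact_force"],s["clock"])
a=eyes.grab_frame("scene");b=eyes.grab_frame("top")
c=np.hstack([a["frame"][60:210,370:490,::-1],b["frame"][140:290,40:160,::-1]])
cv2.imwrite('pics/c6.png',cv2.resize(cv2.convertScaleAbs(c,alpha=2.),None,fx=3.3,fy=3.3,interpolation=2))
E
```

```text
0.0187 [True, True, True, True]
False [0.53825362 0.23755656 0.14342111] [ 0.85603496 -0.44502548  0.4106044 ] 11.3917
0.1536923635082601 [ 6.17782358 -0.62375145 -1.57525469] 12.0417
```

View pics/c6.png

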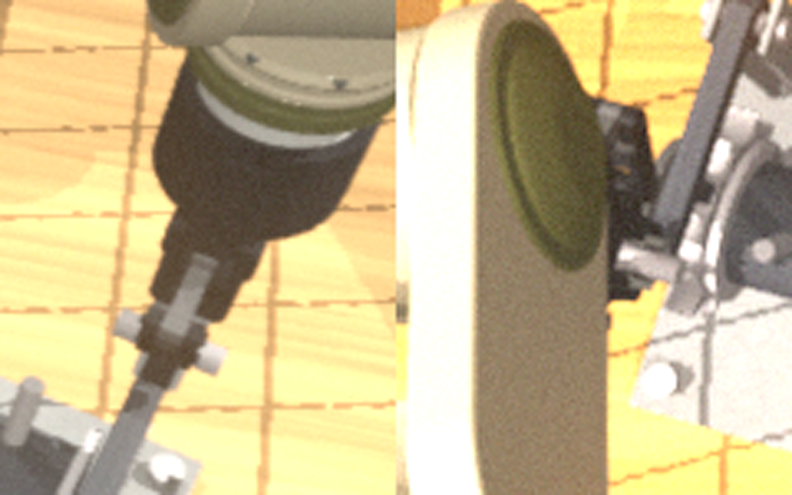

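The gap of 0.154 × 85 mm ≈ 13 mm matches the bar, and the near finger is seen in front of it with bar ends on both sides. Lifting along the arc.

```bash
python3 - <<'E'
from bench import env,monitor,eyes
from h import *
for th in (.07,.14,.21,.28):
    P,q=pose(th); env.movel(P,velocity=.06,frame=q)
    s=monitor.sense();print(th,np.round(s["position"]-P,4),np.round(s["contact_force"],1),round(s["finger_gap"],3),s["clock"])
env.hold(1.5)
a=eyes.grab_frame("scene");b=eyes.grab_frame("top");print(monitor.sense()["clock"])
np.savez("lift.npz",a=a["frame"],b=b["frame"])
c=np.hstack([a["frame"][100:320,280:460,::-1],b["frame"][110:330,60:240,::-1]])
cv2.imwrite('pics/c7.png',cv2.resize(cv2.convertScaleAbs(c,alpha=2.),None,fx=2.2,fy=2.2,interpolation=2))
E
```

```text
0.07 [ 0.0011 -0.0003 -0.0003] [ 7.8 -0.1 -4.1] 0.144 12.45
0.14 [ 0.0011 -0.0003 -0.0003] [ 9.  -1.1 -1.6] 0.149 12.7583
0.21 [ 0.0006 -0.0003 -0.0009] [ 7.1 -1.1 -5.8] 0.147 13.0667
0.28 [ 0.0004 -0.0003 -0.0011] [ 7.4 -1.2 -7.4] 0.149 13.375
14.975
```

View pics/c7.png

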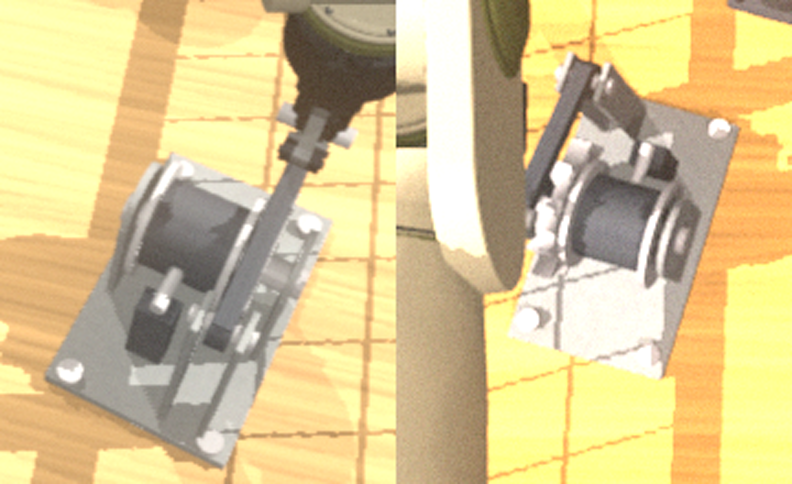

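The pawl is up, and the peg has swung round onto the black stop block (crop scene (165,290), top (650,155)). I'll hold past 3 s and check that it has stopped moving.

```bash
python3 - <<'E'
from bench import env,monitor,eyes
from h import *
env.hold(1.8)
a=eyes.grab_frame("scene")["frame"];b=eyes.grab_frame("top")["frame"]
L=np.load("lift.npz")
print("diff peg",cv2.absdiff(a,L["a"])[200:275,335:385].mean(),cv2.absdiff(b,L["b"])[165:230,145:200].mean(),"ref",cv2.absdiff(a,L["a"])[300:370,20:100].mean(),monitor.sense()["clock"])
for th in (.21,.14,.07,0):
    P,q=pose(th); env.movel(P,velocity=.06,frame=q)
    s=monitor.sense();print(th,np.round(s["position"]-P,4),np.round(s["contact_force"],1),round(s["finger_gap"],3),s["clock"])
a=eyes.grab_frame("scene")["frame"];b=eyes.grab_frame("top")["frame"]
c=np.hstack([a[100:320,280:460,::-1],b[110:330,60:240,::-1]])
cv2.imwrite('pics/c8.png',cv2.resize(cv2.convertScaleAbs(c,alpha=2.),None,fx=2.2,fy=2.2,interpolation=2))
E
```

```text
diff peg 1.376088888888889 2.423776223776224 ref 0.9045833333333333 16.875
0.21 [ 0.0007 -0.0003 -0.0011] [11.1 -0.8 -8.3] 0.15 17.1833
0.14 [ 0.0009 -0.0003 -0.0008] [12.6 -1.1 -8.1] 0.147 17.4917
0.07 [ 0.0011 -0.0003 -0.0005] [15.1 -1.3 -7.9] 0.154 17.8
0 [ 0.0016 -0.0004  0.0004] [14.3 -1.8 -5.9] 0.147 18.1083
```

View pics/c8.png

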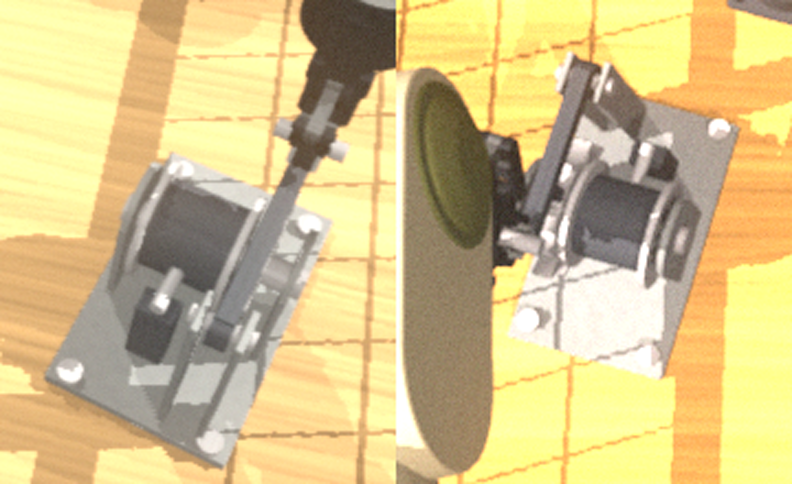

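The peg is still on its block and the pawl is lowered. Releasing, backing straight up and checking.

```bash
python3 - <<'E'
from bench import env,monitor,eyes
from h import *
env.release(); env.hold(.5)
P,q=pose(0,up=.13); r=env.movel(P,velocity=.12,frame=q,guard=8)
env.movel(P+np.array([-.08,.0,.03]),velocity=.2)
env.hold(.3)
s=monitor.sense();print(r,s["position"],np.round(s["contact_force"],1),s["clock"])
a=eyes.grab_frame("scene")["frame"];b=eyes.grab_frame("top")["frame"]
cv2.imwrite("pics/scene9.png",cv2.convertScaleAbs(a[:,:,::-1],alpha=1.5));
S0=S["frame"]
for n,(y0,y1,x0,x1) in dict(small=(145,250,140,210),bar=(150,180,400,440)).items():
    print(n,cv2.absdiff(a,S0)[y0:y1,x0:x1].mean())
c=np.hstack([S0[145:305,310:450,::-1],a[145:305,310:450,::-1]])
cv2.imwrite('pics/c9.png',cv2.resize(cv2.convertScaleAbs(c,alpha=1.8),None,fx=2.8,fy=2.8,interpolation=2))
E
```

```text
False [0.45843821 0.23734471 0.30232413] [ 0.6  0.7 -0.2] 21.5167
small 7.61922902494331
bar 4.892777777777778
```

View pics/c9.png

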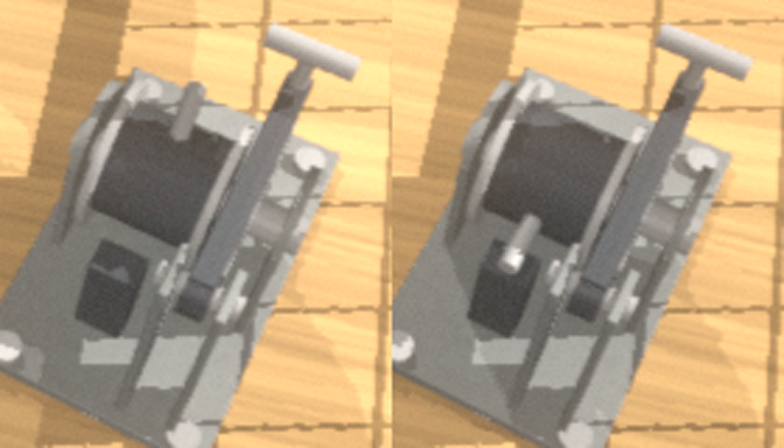

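View pics/scene9.png

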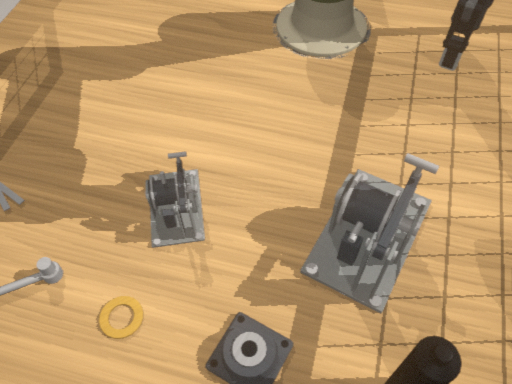

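The bar is back at the same pixels as at the start: crop (312,52) before, (704,52) = (312,52) after. The peg rests on the stop block, and the small reel looks the same apart from shadows. Handing in.

```bash
python3 -c "
from bench import job,monitor
print(job.hand_in(),monitor.sense()['clock'])"
```

```text
the job is handed in; nothing more can be done
the job is handed in; nothing more can be done
```

I handed the job in at about 22 s of the 38 s allowed, with the larger reel run back and its pawl down. I don't have a verdict, because handing in reports none.

**What I did:** I found the larger reel's bar in both camera views and gripped it. I lifted the pawl along its arc to about 0.28 rad and held it there for about 3.5 s. Then I lowered it to 0, let go and moved clear.

**Last checks:**
- **Drum:** its peg rests on the stop block. It had barely changed between the two pictures taken 1.9 s apart with the pawl up.
- **Pawl:** the bar is back at the same pixels as at the start.
- **Small reel:** I never touched it, and by eye it looks as it did at the start. The pixel comparison there did show a difference (mean 7.6, against about 0.9 in an unchanged area). I put that down to the arm's shadow having moved and did not check further.
- **Contact:** the force on the tool was about zero after backing off.

**One disagreement:** the fingertips are about 35 mm behind the reported TCP along the tool. The pictures suggested it, and a light guarded touch (about 5 N) on top of the bar confirmed it. I corrected for it before gripping.

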